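Load a kiln shelf: each cup on the drip disc of its size

ROBOT

A 6-joint arm with a two-finger parallel gripper is mounted at the origin on the work surface. World frame = base frame: x ahead of the robot, y to its left, z up, the work surface at z = 0. Lengths are in m, angles in rad, forces in N, time in s.
With the tool pointing down it reaches from about 0.275 to 0.975 m from the base axis. Payload 8.4 kg.
Tool frame: the origin (TCP) lies midway between the tips of the shut fingers; the grasp point (between the pads) lies 19 mm behind it (arm.grasp_offset is the distance from the TCP to the grasp point, in m); z points along the fingers, y is the line along which they close (so a half turn about z gives the same grasp; the last joint's range is limited). The gripper opens to 92 mm and grips with 3 to 60 N. Pads are 20 mm wide; open, the fingers measure 128 mm over their backs; the gripper's body (75 mm by 189 mm) begins 69 mm behind the grasp point.
Start: joints at [-1.343, 0.353, 1.633, -0, 1.155, -0.002], TCP at [0.142, -0.609, 0.215] pointing down, gripper open.
Joint ranges: [-2.63, 2.63], [-0.92, 2.1], [0.06, 2.66], [-1.3, 4.44], [0, 2.69], [-3.02, 3.02]. Speed limits (rad/s): [2.22, 2.22, 2.79, 3.14, 3.14, 3.14].

INTERFACE

Orientations are given as [roll, pitch, yaw] about the fixed x, y, z axes, in that order (R = Rz(yaw) Ry(pitch) Rx(roll)).
In Python, from bench import arm gives the robot as it stands. The module is installed in compiled form; this text tells all that it offers.
- The arm moves only by the tool move_arm, never from a script. Its argument "moves" is a list that holds one entry, the list of rows, each a list of 7 numbers: the opening, from 0 (shut) to 1 (fully open), then the shift along the world's x, y, z in mm, then the turn, a rotation vector about the world's x, y, z in degrees. In form: [[[hand, x, y, z, wx, wy, wz], ...]]. A call has 1 to 12 rows; each row shifts and turns the commanded pose from where the row before left it; what a row does not reach is not made up. A row lasts 1/8 s, in which the tool goes at most 62.5 mm and 10.7 degrees, less where a joint would pass 70% of its speed; a pose out of reach is approached as far as the arm can. A call with a gripper value outside its range is refused whole. The fingers move at their own pace and stop on an object; the grip force is fixed at half the most. Time passes only in rows, so rows that do not move let the fingers close. It gives the time, the measured TCP pose, the force, the opening and the grip force at its end, in the units of the state.
- arm.get_state(): the state, without advancing time (a new reading comes with each control period).
- arm.read_camera(name): name is "side" or "top"; returns (picture, depth): 420x560x3 uint8, blue, green, red; 420x560 float32, m along the optical axis (not along the pixel's ray), 0 where there is no reading.
- arm.camera_model(name): a dict with "intrinsics" (3x3 intrinsics, pixels), "rvec" (rotation vector, rad) and "tvec" (3), from world to camera coordinates, as OpenCV has them. Camera axes: x right, y down, z forward; pixel columns grow to the right and rows downward; lengths in m; the calibration is good to about 2 mm. A picture is of the moment at which its call begins. camera_model takes no time and is no camera call.
- arm.sign_off(): hands the job in; it is judged then, once.
The state is a dict: "clock": time; "joint_positions": joint angles; "qd": joint speeds; "effort": joint torques, N m; "eef_pos": TCP position; "eef_rot": TCP orientation; "wrist_force": force on the tool from outside, world axes, zero at the start; "moment": the same for the moment, N m; "grip_width": finger opening in m; "grip_force": force on a finger pad.
Only numpy, scipy, OpenCV 4.12 (cv2) and the standard library are available. Lean on these libraries where they do the work, as an engineer would, in place of code of your own. Each camera call takes 0.05 s, during which the arm holds its last target. There are 200 camera calls.

TASK

Load the kiln shelf: stand each of the four straight-sided, handleless cups upright in the middle of the round drip disc of its rank in size, the largest cup on the largest disc and so on down to the smallest cup on the smallest disc. The ware is brittle, so set each cup down gently without dropping it or tipping it over, and leave the two mugs where they stand.

Things in the scene. Friction and masses are not known exactly. Their poses are not given: they have to be found in the camera images.
- cup_large_mid (a point): the largest of the four plain handleless cups of unglazed buff pottery: straight-sided, hollow, open at the top, 66 mm outside diameter, 80 mm high, wall 4 mm, light (under 0.3 kg). It starts standing on the table, mouth up. This point is on its axis half-way up; z points up to the mouth.
- disc_large_top (a point): the largest of the four round fireclay drip discs, pale, flat, fixed, 106 mm in diameter and 10 mm thick, lying on the kiln shelf. This point is the centre of its upper face, z up. The kiln shelf is a fixed 320 mm square stone-coloured slab, 20 mm thick, on the table to the robot's left; its discs lie in a square of about 130 mm spacing, in any order.
- cup_middling_mid (a point): the second largest of the four plain handleless cups of unglazed buff pottery: straight-sided, hollow, open at the top, 56 mm outside diameter, 68 mm high, wall 4 mm, light (under 0.3 kg). It starts standing on the table, mouth up. This point is on its axis half-way up; z points up to the mouth.
- disc_middling_top (a point): the second largest of the four round fireclay drip discs, pale, flat, fixed, 90 mm in diameter and 10 mm thick, lying on the kiln shelf. This point is the centre of its upper face, z up. Three fixed props (pale round posts 30 mm thick, tops 120 mm above the table) also stand on the shelf, at three of its corners, axes at least 97 mm from any disc's centre.
- cup_small_mid (a point): the second smallest of the four plain handleless cups of unglazed buff pottery: straight-sided, hollow, open at the top, 46 mm outside diameter, 56 mm high, wall 4 mm, light (under 0.3 kg). It starts standing on the table, mouth up. This point is on its axis half-way up; z points up to the mouth.
- disc_small_top (a point): the second smallest of the four round fireclay drip discs, pale, flat, fixed, 74 mm in diameter and 10 mm thick, lying on the kiln shelf. This point is the centre of its upper face, z up.
- cup_tiny_mid (a point): the smallest of the four plain handleless cups of unglazed buff pottery: straight-sided, hollow, open at the top, 36 mm outside diameter, 44 mm high, wall 4 mm, light (under 0.3 kg). It starts standing on the table, mouth up. This point is on its axis half-way up; z points up to the mouth.
- disc_tiny_top (a point): the smallest of the four round fireclay drip discs, pale, flat, fixed, 58 mm in diameter and 10 mm thick, lying on the kiln shelf. This point is the centre of its upper face, z up.
- mug_a_mid (a point): a mug of the same unglazed pottery, to be left alone, standing among the cups: about 68 mm outside diameter at the rim, 62 mm high, with one ear-shaped handle on its own +y side reaching about 70 mm from the axis. This point is on its axis half-way up.
- mug_b_mid (a point): a mug of the same unglazed pottery, to be left alone, standing among the cups: about 68 mm outside diameter at the rim, 70 mm high, with one ear-shaped handle on its own +y side reaching about 70 mm from the axis. This point is on its axis half-way up.
Things that resemble listed ones, but are neither listed nor needed, are in the scene too. What is shaped like the part that bears cup_tiny_mid but green is not meant. Leave any turquoise look-alike of the part that bears cup_small_mid alone.

How it is judged:
At the end, for the whole second after the job is handed in: Each of the four cups stands upright (within 0.08 rad) on its own disc, its axis within 10 mm of the disc's centre and its foot on the disc's upper face (within 4 mm), released and at rest; both mugs are within 20 mm of where they stood (horizontal distance between cup_large_mid and disc_large_top below 0.01 m and z of cup_large_mid in the frame of disc_large_top between 0.036 and 0.044 m and angle between each of cup_large_mid, cup_middling_mid, cup_small_mid, cup_tiny_mid's own z axis and vertical below 0.08 rad and linear speed of each of cup_large, cup_middling, cup_small, cup_tiny below 0.02 m/s and horizontal distance between cup_middling_mid and disc_middling_top below 0.01 m and z of cup_middling_mid in the frame of disc_middling_top between 0.03 and 0.038 m and horizontal distance between cup_small_mid and disc_small_top below 0.01 m and z of cup_small_mid in the frame of disc_small_top between 0.024 and 0.032 m and horizontal distance between cup_tiny_mid and disc_tiny_top below 0.01 m and z of cup_tiny_mid in the frame of disc_tiny_top between 0.018 and 0.026 m and distance of each of mug_a_mid, mug_b_mid from where it was at the start of the episode below 0.02 m); the robot touches nothing.
It fails at once if a mug is displaced by more than 20 mm (distance of any of mug_a_mid, mug_b_mid from where it was at the start of the episode above 0.02 m).
It fails at once if a cup is tipped over (leans more than 0.7 rad) (angle between any of cup_large_mid, cup_middling_mid, cup_small_mid, cup_tiny_mid's own z axis and vertical above 0.7 rad).
It fails at once if a cup is dropped: it falls free, touching nothing, at more than 0.6 m/s (a fall of about 20 mm) ((linear speed of cup_large above 0.6 m/s and contact force between cup_large and anything else below 0.05 N) or (linear speed of cup_middling above 0.6 m/s and contact force between cup_middling and anything else below 0.05 N) or (linear speed of cup_small above 0.6 m/s and contact force between cup_small and anything else below 0.05 N) or (linear speed of cup_tiny above 0.6 m/s and contact force between cup_tiny and anything else below 0.05 N)).
It also fails if it takes over 109 s, if anything falls off the work surface, if the arm or the gripper's body presses on something with over 40 N, if the wrist force passes 120 N, or if a joint passes its speed limit or range.

## Working session

There is one attempt and no reset: what is moved stays moved. The work goes in short steps, Python scripts to look and compute and a tool call to move; the robot and the scene stay as the last step left them, time stands still between calls to the robot, and variables do not carry over. Pictures are saved under pics/ and viewed, at most 14 in all, crops included, and the job is handed in when it is done.

Besides the shell and the picture viewer there is one more tool, called after "Emit:" as name(argument=value, ...), one argument or row to a line, values as JSON. move_arm: Moves the arm, as the interface text tells. Its arguments: {"type":"object","properties":{"moves":{"type":"array","items":{"type":"array","items":{"type":"array","items":{"type":"number"}}}}},"required":["moves"]}

```bash
mkdir -p pics; cat > h.py <<'E'
import numpy as np,cv2
from bench import arm
def cam(n):
    m=arm.camera_model(n);K=np.array(m["intrinsics"],float);R=cv2.Rodrigues(np.array(m["rvec"],float))[0];t=np.array(m["tvec"],float).ravel()
    return K,R,t
def cloud(n,d):
    K,R,t=cam(n);v,u=np.mgrid[:d.shape[0],:d.shape[1]]
    p=np.stack([(u-K[0,2])/K[0,0]*d,(v-K[1,2])/K[1,1]*d,d],-1)
    return (p-t)@R
E
python3 - <<'E'
from h import *
for n in("top","side"):
    im,d=arm.read_camera(n);np.savez(n,im=im,d=d);cv2.imwrite(f"pics/{n}0.png",im)
    K,R,t=cam(n);print(n,K.tolist(),(-R.T@t).round(3),R.round(2).tolist(),(d==0).mean())
print(arm.get_state())
E
```

```text
top [[515.728579908405, 0.0, 283.22961226434313], [0.0, 515.728579908405, 207.75717459741392], [0.0, 0.0, 1.0]] [ 0.237 -0.123  1.255] [[0.03, -1.0, 0.01], [-0.97, -0.03, -0.22], [0.22, -0.0, -0.97]] 0.0040943877551020405
side [[508.6604238215765, 0.0, 281.7380018250709], [0.0, 508.6604238215765, 217.22334648652722], [0.0, 0.0, 1.0]] [0.438 1.001 0.716] [[-1.0, -0.02, -0.02], [0.0, 0.52, -0.85], [0.03, -0.85, -0.52]] 0.004077380952380952
{'clock': 0.1, 'joint_positions': array([-1.34341869e+00,  3.53596363e-01,  1.63406716e+00, -2.08886685e-05,
        1.15519480e+00, -2.38306633e-03]), 'qd': array([-2.67866417e-05, -2.03174536e-03, -2.53274039e-03,  1.91226901e-03,
        2.13535639e-03,  5.39222635e-04]), 'effort': array([ 1.69771083e-04, -5.94904304e+01, -3.34932768e+01,  6.99353940e-02,
        1.85280660e-02, -4.21818356e-05]), 'eef_pos': array([ 0.14224198, -0.60813404,  0.21392469]), 'eef_rot': array([-3.14032695e+00,  1.60835868e-05,  2.29769154e-01]), 'wrist_force': array([0.08939038, 0.32502889, 0.39063477]), 'moment': array([-0.0110296 , -0.00388919, -0.0186183 ]), 'grip_force': 0.0, 'grip_width': 0.09213019878521969}
```

View pics/top0.png

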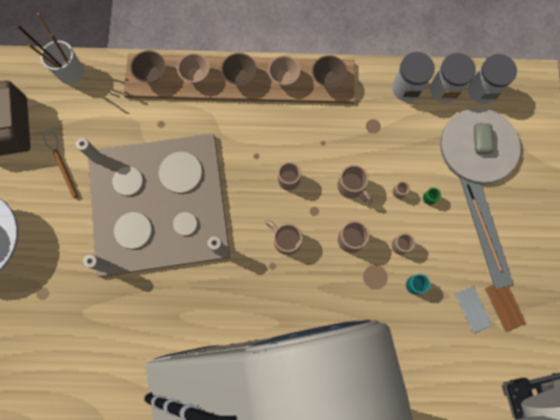

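View pics/side0.png

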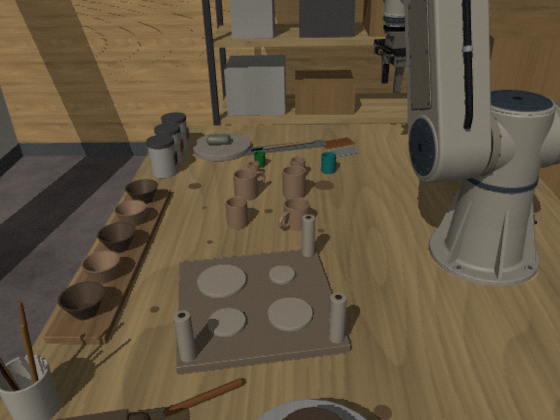

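The top view shows the brown vessels at (290,175), (353,181, handle), (402,189), (288,238, handle), (354,236) and (403,244). Green is at (432,196), turquoise at (418,284), and the discs are at (180,172), (133,230), (127,180) and (185,223). Next I measure rims and discs with depth, and check the cups in an enlarged crop.

```bash
cat > meas.py <<'E'
from h import *
def vessels(im,d):
    """rim circle of each blob above the table in the cup area (top view)"""
    P=cloud("top",d);z=P[...,2]
    m=((z>.03)&(z<.12)&(P[...,1]<.02)&(P[...,1]>-.42)&(P[...,0]>.2)&(P[...,0]<.5)).astype(np.uint8)
    n,L,s,_=cv2.connectedComponentsWithStats(m,connectivity=4)
    out=[]
    for i in range(1,n):
        if s[i,4]<40: continue
        q=P[L==i];h=np.percentile(q[:,2],95);r=q[q[:,2]>h-.004][:,:2].astype(np.float32)
        (cx,cy),rad=cv2.minEnclosingCircle(r)
        A=np.c_[2*r,np.ones(len(r))];f=np.linalg.lstsq(A,(r**2).sum(1),rcond=None)[0]
        out.append((s[i,:4].tolist(),round(float(h),4),np.round([cx,cy,rad],4).tolist(),f[:2].round(4).tolist()))
    return out
def discs(im,d):
    P=cloud("top",d);z=P[...,2]
    m=((z>.0255)&(z<.04)&(P[...,1]>.0)&(P[...,1]<.5)&(P[...,0]<.6)).astype(np.uint8)
    m=cv2.morphologyEx(m,cv2.MORPH_OPEN,np.ones((5,5)))
    n,L,s,_=cv2.connectedComponentsWithStats(m)
    for i in range(1,n):
        if s[i,4]<300: continue
        q=P[L==i];(cx,cy),r=cv2.minEnclosingCircle(q[:,:2].astype(np.float32))
        print("disc",s[i].tolist(),np.round([cx,cy,r],4),q.mean(0).round(4),"eqR",)
E
python3 - <<'E'
from meas import *
f=np.load("top.npz");im,d=f["im"],f["d"]
for o in vessels(im,d):print(o)
discs(im,d)
P=cloud("top",d)
for u,v in((95,200),(250,300),(321,210),(150,200),(83,144),(90,261),(214,242)):print(u,v,P[v,u].round(4))
g=np.load("side.npz")["im"]
a=cv2.resize(im[150:305,260:460],None,fx=3.9,fy=3.8,interpolation=cv2.INTER_CUBIC);cv2.imwrite("pics/c1.png",a)
a=cv2.resize(g[135:245,210:350],None,fx=5.4,fy=5.4,interpolation=cv2.INTER_CUBIC);cv2.imwrite("pics/c2.png",a)
E
```

```text
([266, 219, 37, 35], 0.0642, [0.4427, -0.1357, 0.0351], [0.442, -0.1371])
([339, 221, 31, 31], 0.0822, [0.4495, -0.2922, 0.0331], [0.4496, -0.2917])
([394, 233, 15, 20], 0.0587, [0.4389, -0.4125, 0.0222], [0.4388, -0.413])
([218, 241, 7, 13], 0.1189, [0.4122, 0.0185, 0.0068], [0.4124, 0.018])
disc [161, 174, 34, 18, 472] [0.5798 0.1393 0.0435] [0.5779 0.1356 0.0298] eqR
disc [114, 214, 37, 34, 744] [0.4558 0.2374 0.0449] [0.4517 0.2364 0.0296] eqR
95 200 [0.5284 0.339  0.0193]
250 300 [ 0.2968 -0.0509  0.0009]
321 210 [ 5.227e-01 -2.191e-01  3.000e-04]
150 200 [0.5317 0.2034 0.0213]
83 144 [0.6386 0.345  0.1163]
90 261 [0.3663 0.2969 0.1214]
214 242 [0.4162 0.0274 0.119 ]
```

View pics/c1.png

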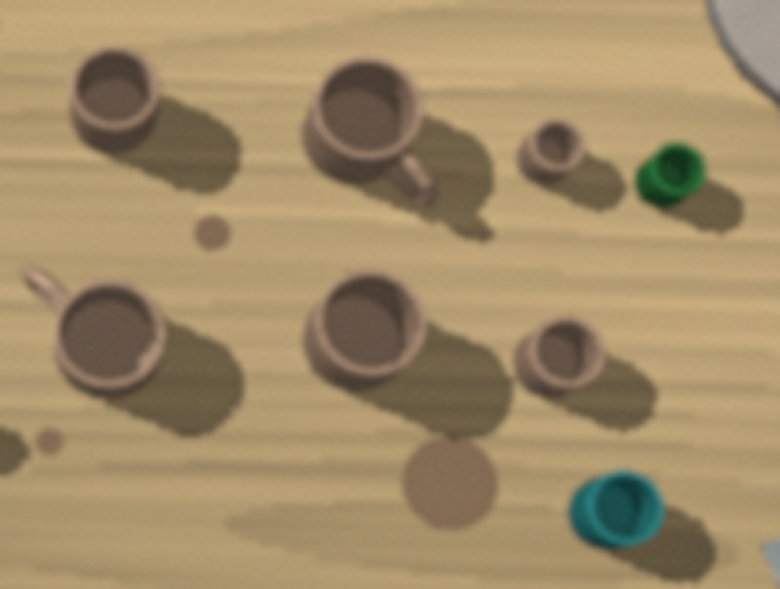

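View pics/c2.png

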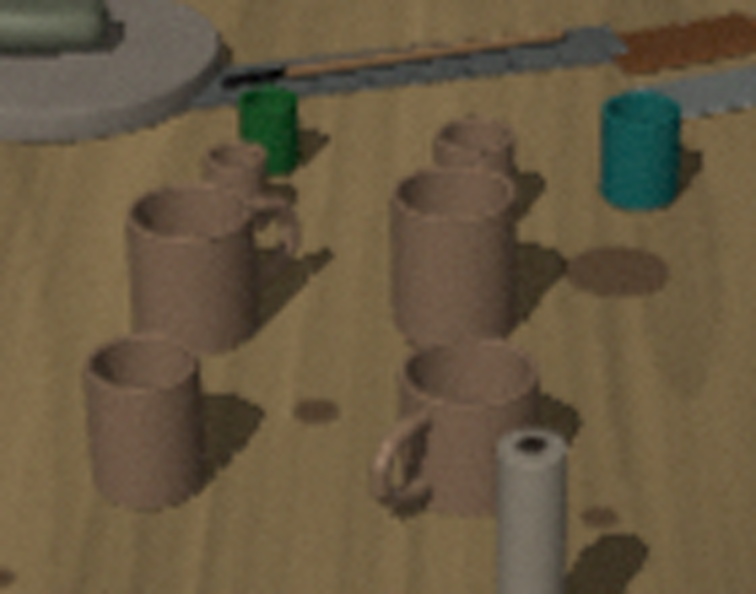

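The crops confirm the four handleless cups: large (354,236), middling (290,175), small (403,244) and tiny (402,189). The mugs with handles are at (353,181) and (288,238). The coloured look-alikes are excluded.

For positions, I cast the contours onto planes at the known heights.

```bash
sed -i 's/P\[...,0\]<.5)/P[...,0]<.65)/' meas.py; cat >> meas.py <<'E'
def onplane(n,uv,z):
    K,R,t=cam(n);C=-R.T@t
    r=cv2.undistortPoints(np.float64(uv).reshape(-1,1,2),K,None)[:,0];r=np.c_[r,np.ones(len(r))]@R
    return C+r*((z-C[2])/r[:,2])[:,None]
def discs2(im):
    g=im.min(2);m=((g>118)).astype(np.uint8);m[:130]=0;m[290:]=0;m[:,:85]=0;m[:,235:]=0
    m=cv2.morphologyEx(m,cv2.MORPH_OPEN,np.ones((3,3)))
    for c in cv2.findContours(m,cv2.RETR_EXTERNAL,cv2.CHAIN_APPROX_NONE)[0]:
        if cv2.contourArea(c)<200: continue
        q=onplane("top",cv2.convexHull(c),.03)[:,:2].astype(np.float32)
        (cx,cy),ax,_=cv2.fitEllipse(q);e=cv2.minEnclosingCircle(q)
        print("disc",cv2.boundingRect(c),np.round([cx,cy,*ax],4),np.round([*e[0],e[1]*2],4))
E
python3 - <<'E'
from meas import *
f=np.load("top.npz");im,d=f["im"],f["d"]
for o in vessels(im,d):print(o)
for u,v in((180,172),(133,230),(127,180),(185,223),(155,200),(300,300)):print(u,v,im[v,u])
discs2(im)
E
```

```text
([278, 162, 23, 26], 0.0699, [0.5977, -0.1362, 0.0283], [0.5979, -0.1365])
([339, 165, 34, 39], 0.0717, [0.5885, -0.2922, 0.0342], [0.5881, -0.2921])
([395, 181, 11, 15], 0.0464, [0.5749, -0.412, 0.0174], [0.5744, -0.4135])
([266, 219, 37, 35], 0.0642, [0.4427, -0.1357, 0.0351], [0.442, -0.1371])
([339, 221, 31, 31], 0.0822, [0.4495, -0.2922, 0.0331], [0.4496, -0.2917])
([394, 233, 15, 20], 0.0587, [0.4389, -0.4125, 0.0222], [0.4388, -0.413])
([218, 241, 7, 13], 0.1189, [0.4122, 0.0185, 0.0068], [0.4124, 0.018])
180 172 [163 179 189]
133 230 [170 184 194]
127 180 [168 184 194]
185 223 [163 178 188]
155 200 [117 134 148]
300 300 [107 146 168]
disc (172, 211, 25, 25) [0.4752 0.115  0.0596 0.0612] [0.475  0.1147 0.0618]
disc (157, 151, 44, 41) [0.6054 0.1357 0.1081 0.1095] [0.605  0.1362 0.1104]
disc (85, 137, 67, 130) [0.5413 0.2719 0.199  0.3446] [0.5304 0.2388 0.3275]
```

```bash
sed -i 's/g>118/g>145/;s/(3,3)/(5,5)/' meas.py; python3 - <<'E'
from meas import *
f=np.load("top.npz");im,d=f["im"],f["d"]
discs2(im); print(onplane("top",[(432,192),(418,281)],.045).round(3))
E
```

```text
disc (174, 213, 22, 21) [0.4747 0.1141 0.0538 0.0542] [0.4747 0.1141 0.0549]
disc (114, 212, 36, 36) [0.4553 0.2393 0.0863 0.0877] [0.4554 0.2394 0.0883]
disc (112, 169, 29, 25) [0.577  0.2631 0.0673 0.0717] [0.5775 0.2635 0.0714]
disc (159, 152, 42, 40) [0.6045 0.1346 0.102  0.1021] [0.6044 0.1349 0.1032]
[[ 0.565 -0.485  0.045]
 [ 0.349 -0.444  0.045]]
```

Emit:
move_arm(
  moves=[
    [[1,38,40,0,0,0,-6.6],[1,38,40,0,0,0,-6.6],[1,39,40,0,0,0,0],[1,39,40,0,0,0,0],[1,39,40,0,0,0,0],[1,39,40,0,0,0,0],[1,38,39,0,0,0,0],[1,37,38,0,0,0,0],[1,0,0,0,0,0,0],[1,0,0,0,0,0,0]],
  ],
)

```text
clock: 1.35
eef_pos: [0.4489, -0.2916, 0.2143]
eef_rot: [-3.142, 0.001, 0.0]
wrist_force: [0.4, 0.5, 0.7]
grip_width: 0.0916
grip_force: 0.0
```

```bash
python3 - <<'E'
from meas import *
f=np.load("top.npz")["im"];g=np.load("side.npz")["im"]
a=cv2.resize(f[135:215,85:165],(400,400),interpolation=cv2.INTER_CUBIC);b=cv2.resize(g[290:350,190:270],(533,400),interpolation=cv2.INTER_CUBIC)
cv2.imwrite("pics/c3.png",np.hstack([a,b[:,:390]]))
for n,im,(x0,x1,y0,y1),th in(("top",f,(105,150,160,205),(130,138,145)),("side",g,(203,255,300,345),(95,105,115,125,135))):
  for t in th:
    m=np.zeros(im.shape[:2],np.uint8);m[y0:y1,x0:x1]=im[y0:y1,x0:x1].min(2)>t
    m=cv2.morphologyEx(m,cv2.MORPH_OPEN,np.ones((3,3)));c=max(cv2.findContours(m,0,1)[0],key=cv2.contourArea,default=None)
    if c is None or len(c)<6: continue
    q=onplane(n,cv2.convexHull(c),.03)[:,:2].astype(np.float32);e=cv2.fitEllipse(q);mn,mx=q.min(0),q.max(0)
    print(n,t,cv2.boundingRect(c),np.round([*e[0],*e[1]],4),mn.round(4),mx.round(4))
E
```

```text
top 130 (112, 167, 30, 28) [0.5782 0.2637 0.073  0.0737] [0.5427 0.227 ] [0.6125 0.2997]
top 138 (112, 167, 30, 28) [0.5784 0.2635 0.0717 0.073 ] [0.5429 0.2272] [0.6125 0.2995]
top 145 (112, 168, 29, 26) [0.5776 0.2632 0.0691 0.0712] [0.5452 0.229 ] [0.6099 0.299 ]
side 95 (215, 310, 28, 26) [0.5692 0.2729 0.044  0.0789] [0.5461 0.2367] [0.5955 0.3059]
```

View pics/c3.png

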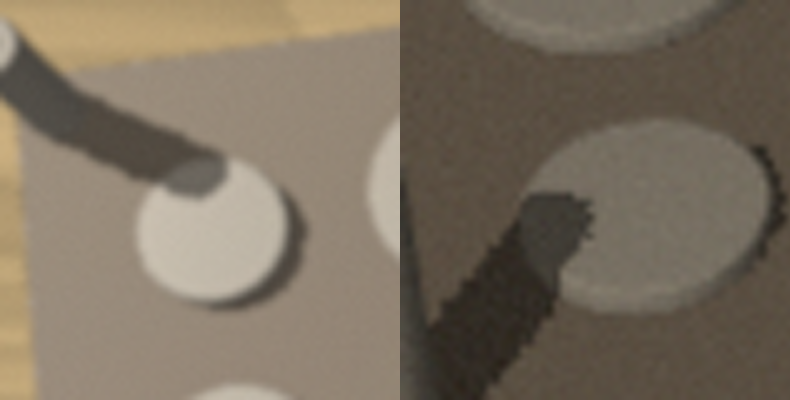

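Emit:
move_arm(
  moves=[
    [[1,0,0,-40,0,0,0],[1,0,0,-50,0,0,0],[1,0,0,-50,0,0,0],[1,0,0,-34,0,0,0],[1,0,0,-10,0,0,0],[1,0,0,0,0,0,0],[0.5,0,0,0,0,0,0],[0.5,0,0,0,0,0,0],[0.5,0,0,0,0,0,0],[0.5,0,0,0,0,0,0],[0.5,0,0,0,0,0,0]],
  ],
)

```text
clock: 2.72
eef_pos: [0.4499, -0.2917, 0.0316]
eef_rot: [3.141, -0.001, -0.0]
wrist_force: [-1.4, 1.7, 7.4]
grip_width: 0.0664
grip_force: 30.0
```

The shadow of a prop covers the upper edge of disc S, and the fit that allows for it gives (0.579, 0.263). The large cup is gripped at 66 mm, so I lift it and carry it.

Emit:
move_arm(
  moves=[
    [[0.5,0,0,10,0,0,0],[0.5,0,0,30,0,0,0],[0.5,0,0,40,0,0,0],[0.5,0,0,40,0,0,0],[0.5,0,0,20,0,0,0],[0.5,0,0,0,0,0,0]],
  ],
)

```text
clock: 3.48
eef_pos: [0.4502, -0.2921, 0.1724]
eef_rot: [3.14, -0.003, -0.0]
wrist_force: [-0.7, -0.4, -2.3]
grip_width: 0.0665
grip_force: 30.0
```

Emit:
move_arm(
  moves=[
    [[0.5,6,17,0,0,0,0],[0.5,13,37,0,0,0,0],[0.5,15,41,0,0,0,0],[0.5,15,41,0,0,0,0],[0.5,15,41,0,0,0,0],[0.5,15,41,0,0,0,0],[0.5,15,41,0,0,0,0],[0.5,15,41,0,0,0,0],[0.5,15,41,0,0,0,0],[0.5,14,38,0,0,0,0],[0.5,13,34,0,0,0,0],[0.5,5,14,0,0,0,0]],
  ],
)

```text
clock: 4.97
eef_pos: [0.6045, 0.1379, 0.1689]
eef_rot: [3.141, 0.002, 0.001]
wrist_force: [-0.1, -0.9, -1.8]
grip_width: 0.0669
grip_force: 30.0
```

Emit:
move_arm(
  moves=[
    [[0.5,0,0,0,0,0,0],[0.5,0,0,0,0,0,0]],
  ],
)

```text
clock: 5.22
eef_pos: [0.6045, 0.1346, 0.17]
eef_rot: [3.141, 0.001, -0.001]
wrist_force: [0.2, -0.9, -2.0]
grip_width: 0.0666
grip_force: 30.0
```

Emit:
move_arm(
  moves=[
    [[0.5,0,0,-20,0,0,0],[0.5,0,0,-35,0,0,0],[0.5,0,0,-30,0,0,0],[0.5,0,0,-14,0,0,0],[0.5,0,0,-5,0,0,0],[0.5,0,0,0,0,0,0],[0.5,0,0,0,0,0,0]],
  ],
)

```text
clock: 6.1
eef_pos: [0.6061, 0.1355, 0.0677]
eef_rot: [-3.141, -0.002, -0.001]
wrist_force: [-0.5, -0.8, -1.6]
grip_width: 0.0667
grip_force: 30.0
```

Emit:
move_arm(
  moves=[
    [[0.5,0,0,-2,0,0,0],[0.5,0,0,-1,0,0,0],[0.5,0,0,0,0,0,0],[0.5,0,0,0,0,0,0]],
  ],
)

```text
clock: 6.6
eef_pos: [0.6054, 0.1354, 0.0636]
eef_rot: [3.142, -0.0, -0.001]
wrist_force: [0.0, -0.2, -2.5]
grip_width: 0.0664
grip_force: 30.0
```

Still free at 63.6, so I lower it until it touches.

Emit:
move_arm(
  moves=[
    [[0.5,0,0,-1,0,0,0],[0.5,0,0,0,0,0,0],[0.5,0,0,-0.5,0,0,0],[0.5,0,0,0,0,0,0],[0.5,0,0,0,0,0,0]],
  ],
)

```text
clock: 7.22
eef_pos: [0.6053, 0.1354, 0.0621]
eef_rot: [-3.142, 0.0, -0.001]
wrist_force: [-1.0, 0.0, -2.2]
grip_width: 0.0668
grip_force: 30.0
```

Emit:
move_arm(
  moves=[
    [[0.5,0,0,-0.5,0,0,0],[0.75,0,0,0,0,0,0],[0.95,0,0,0,0,0,0],[0.95,0,0,0,0,0,0],[0.95,0,0,0,0,0,0],[0.95,0,0,10,0,0,0],[0.95,0,0,30,0,0,0],[0.95,0,0,50,0,0,0],[0.95,0,0,50,0,0,0],[0.95,0,-50,0,0,0,0],[0.95,0,-55,0,0,0,0],[0.95,0,-55,0,0,0,0]],
  ],
)

```text
clock: 8.72
eef_pos: [0.6054, -0.026, 0.2027]
eef_rot: [3.142, -0.001, 0.0]
wrist_force: [0.4, -0.2, -0.2]
grip_width: 0.087
grip_force: 0.0
```

Emit:
move_arm(
  moves=[
    [[0.95,-3,-50,0,0,0,0],[0.95,-4,-41,0,0,0,0],[0.95,0,-20,0,0,0,0],[0.95,0,0,0,0,0,0],[0.95,0,0,0,0,0,0]],
  ],
)

```text
clock: 9.35
eef_pos: [0.5985, -0.1343, 0.2017]
eef_rot: [-3.141, -0.0, -0.0]
wrist_force: [-1.2, 0.1, -0.6]
grip_width: 0.0873
grip_force: 0.0
```

```bash
cat > look.py <<'E'
import sys
from meas import *
im,d=arm.read_camera("top");cv2.imwrite(f"pics/{sys.argv[1]}.png",im);P=cloud("top",d);z=P[...,2]
for nm,c,h,r in(("L",(.605,.135),.11,.033),("M",(.4553,.2394),.098,.028),("S",(.579,.263),.086,.023),("T",(.475,.1145),.074,.018)):
    q=P[(abs(z-h)<.004)&(np.hypot(P[...,0]-c[0],P[...,1]-c[1])<r+.02)]
    if len(q)>8:
        e=cv2.minEnclosingCircle(q[:,:2].astype(np.float32));print(nm,len(q),np.round([*e[0],e[1]],4),"goal",c,r,"z",np.percentile(q[:,2],[10,50,90]).round(4))
for o in vessels(im,d):print(o)
E
python3 look.py p1
```

```text
L 143 [0.6043 0.1329 0.0337] goal (0.605, 0.135) 0.033 z [0.107  0.1092 0.1118]
([339, 165, 34, 39], 0.0709, [0.5891, -0.2922, 0.0343], [0.5884, -0.2923])
([395, 181, 11, 15], 0.0479, [0.574, -0.414, 0.0176], [0.5736, -0.4148])
([295, 229, 8, 22], 0.0648, [0.4375, -0.1588, 0.0246], [0.4412, -0.14])
([394, 233, 15, 20], 0.0588, [0.4386, -0.4132, 0.0221], [0.4383, -0.4134])
```

L is placed well. Now the middling cup.

Emit:
move_arm(
  moves=[
    [[0.95,0,-2,-40,0,0,0],[0.95,0,0,-50,0,0,0],[0.95,0,0,-50,0,0,0],[0.95,0,0,-29,0,0,0],[0.95,0,0,-10,0,0,0],[0.95,0,0,0,0,0,0],[0.45,0,0,0,0,0,0],[0.4,0,0,0,0,0,0],[0.4,0,0,0,0,0,0],[0.4,0,0,0,0,0,0],[0.4,0,0,0,0,0,0],[0.4,0,0,0,0,0,0]],
  ],
)

```text
clock: 10.9
eef_pos: [0.5988, -0.1375, 0.0234]
eef_rot: [-3.142, -0.001, -0.001]
wrist_force: [-1.2, 2.1, 6.5]
grip_width: 0.0565
grip_force: 30.0
```

Emit:
move_arm(
  moves=[
    [[0.4,0,0,10,0,0,0],[0.4,0,0,30,0,0,0],[0.4,0,0,45,0,0,0],[0.4,0,0,45,0,0,0],[0.4,0,0,20,0,0,0],[0.4,0,0,0,0,0,0]],
  ],
)

```text
clock: 11.65
eef_pos: [0.5993, -0.138, 0.1746]
eef_rot: [3.141, -0.003, -0.001]
wrist_force: [-0.3, 0.8, -2.8]
grip_width: 0.0563
grip_force: 30.0
```

Emit:
move_arm(
  moves=[
    [[0.4,-6,15,0,0,0,0],[0.4,-12,32,0,0,0,0],[0.4,-14,36,0,0,0,0],[0.4,-14,36,0,0,0,0],[0.4,-14,36,0,0,0,0],[0.4,-14,36,0,0,0,0],[0.4,-14,36,0,0,0,0],[0.4,-14,36,0,0,0,0],[0.4,-14,36,0,0,0,0],[0.4,-12,34,0,0,0,0],[0.4,-10,30,0,0,0,0],[0.4,-5,14,0,0,0,0]],
  ],
)

```text
clock: 13.15
eef_pos: [0.4533, 0.2405, 0.1713]
eef_rot: [3.141, 0.002, 0.001]
wrist_force: [-1.0, 0.0, -1.5]
grip_width: 0.0567
grip_force: 30.0
```

Emit:
move_arm(
  moves=[
    [[0.4,0,0,0,0,0,0],[0.4,0,0,0,0,0,0]],
  ],
)

```text
clock: 13.4
eef_pos: [0.4553, 0.2387, 0.1722]
eef_rot: [3.141, 0.001, -0.001]
wrist_force: [-0.1, 0.2, -0.4]
grip_width: 0.0565
grip_force: 30.0
```

Emit:
move_arm(
  moves=[
    [[0.4,0,0,-20,0,0,0],[0.4,0,0,-40,0,0,0],[0.4,0,0,-35,0,0,0],[0.4,0,0,-16,0,0,0],[0.4,0,0,-4,0,0,0],[0.4,0,0,-2,0,0,0],[0.4,0,0,-1,0,0,0],[0.4,0,0,0,0,0,0],[0.4,0,0,0,0,0,0]],
  ],
)

```text
clock: 14.52
eef_pos: [0.4556, 0.2396, 0.055]
eef_rot: [-3.141, -0.001, -0.0]
wrist_force: [-1.2, 0.2, -2.7]
grip_width: 0.056
grip_force: 30.0
```

Emit:
move_arm(
  moves=[
    [[0.4,0,0,-1,0,0,0],[0.4,0,0,-0.7,0,0,0],[0.4,0,0,0,0,0,0],[0.65,0,0,0,0,0,0],[0.85,0,0,0,0,0,0],[0.85,0,0,0,0,0,0],[0.85,0,0,0,0,0,0],[0.85,0,0,10,0,0,0],[0.85,0,0,30,0,0,0],[0.85,0,0,50,0,0,0],[0.85,0,0,50,0,0,0],[0.85,0,-40,0,0,0,0]],
  ],
)

```text
clock: 16.02
eef_pos: [0.4582, 0.2015, 0.1976]
eef_rot: [-3.138, -0.008, 0.002]
wrist_force: [0.5, -0.4, 0.2]
grip_width: 0.078
grip_force: 0.0
```

Emit:
move_arm(
  moves=[
    [[0.85,-1,-55,0,0,0,0],[0.85,-1,-55,0,0,0,0],[0.85,-1,-55,0,0,0,0],[0.85,-2,-55,0,0,0,0],[0.85,-2,-55,0,0,0,0],[0.85,-2,-55,0,0,0,0],[0.85,-2,-55,0,0,0,0],[0.85,-2,-55,0,0,0,0],[0.85,-2,-55,0,0,0,0],[0.85,-2,-55,0,0,0,0],[0.85,0,-43,0,0,0,0],[0.85,0,-20,0,0,0,0]],
  ],
)

```text
clock: 17.52
eef_pos: [0.4381, -0.4156, 0.1934]
eef_rot: [3.141, -0.0, -0.002]
wrist_force: [-0.2, 0.1, -0.5]
grip_width: 0.0781
grip_force: 0.0
```

Emit:
move_arm(
  moves=[
    [[0.85,0,0,0,0,0,0],[0.85,0,0,0,0,0,0],[0.85,0,0,0,0,0,0]],
  ],
)

```text
clock: 17.9
eef_pos: [0.4386, -0.4122, 0.193]
eef_rot: [-3.141, 0.0, 0.001]
wrist_force: [-1.1, 0.9, 0.2]
grip_width: 0.0782
grip_force: 0.0
```

```bash
python3 look.py p2
```

```text
L 147 [0.6046 0.1322 0.0336] goal (0.605, 0.135) 0.033 z [0.1069 0.1092 0.1121]
M 124 [0.455  0.237  0.0285] goal (0.4553, 0.2394) 0.028 z [0.0946 0.0967 0.0998]
([339, 165, 34, 39], 0.0717, [0.5887, -0.2924, 0.034], [0.5882, -0.2923])
([395, 181, 10, 16], 0.0466, [0.5741, -0.411, 0.0172], [0.5745, -0.4135])
([266, 219, 37, 34], 0.0641, [0.4417, -0.1369, 0.0342], [0.4419, -0.1373])
([218, 239, 7, 15], 0.1192, [0.4146, 0.0176, 0.009], [0.4148, 0.0201])
```

Emit:
move_arm(
  moves=[
    [[0.85,0,-1,-40,0,0,0],[0.85,0,0,-50,0,0,0],[0.85,0,0,-50,0,0,0],[0.85,0,0,-26,0,0,0],[0.85,0,0,-10,0,0,0],[0.85,0,0,0,0,0,0],[0.35,0,0,0,0,0,0],[0.3,0,0,0,0,0,0],[0.3,0,0,0,0,0,0],[0.3,0,0,0,0,0,0],[0.3,0,0,0,0,0,0],[0.3,0,0,0,0,0,0]],
  ],
)

```text
clock: 19.45
eef_pos: [0.4385, -0.4146, 0.0174]
eef_rot: [3.142, -0.0, -0.001]
wrist_force: [-0.7, 1.5, 6.9]
grip_width: 0.0449
grip_force: 30.0
```

Emit:
move_arm(
  moves=[
    [[0.3,0,0,10,0,0,0],[0.3,0,0,30,0,0,0],[0.3,0,0,45,0,0,0],[0.3,0,0,45,0,0,0],[0.3,0,0,20,0,0,0],[0.3,0,0,0,0,0,0]],
  ],
)

```text
clock: 20.2
eef_pos: [0.4391, -0.4154, 0.1689]
eef_rot: [3.139, -0.003, -0.001]
wrist_force: [-0.2, -0.9, -2.0]
grip_width: 0.0447
grip_force: 30.0
```

The width of 44.9 mm is slightly under 46, so I check the hold in the side view.

```bash
python3 - <<'E'
from meas import *
im,d=arm.read_camera("side");K,R,t=cam("side")
p=cv2.projectPoints(np.array([[.439,-.415,.18]]),cv2.Rodrigues(R)[0],t,K,None)[0].ravel();print(p)
u,v=p.astype(int)
cv2.imwrite("pics/s3.png",cv2.resize(im[max(v-50,0):v+50,u-60:u+60],None,fx=5.5,fy=5.5,interpolation=cv2.INTER_CUBIC))
E
```

```text
[296.95094509 119.76488689]
```

View pics/s3.png

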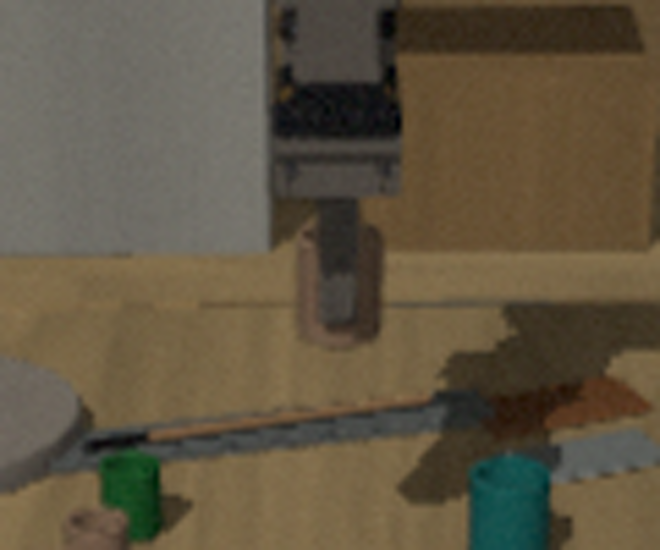

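The cup is held centred and upright. I carry it to disc S.

Emit:
move_arm(
  moves=[
    [[0.3,3,16,0,0,0,0],[0.3,7,34,0,0,0,0],[0.3,9,42,0,0,0,0],[0.3,9,42,0,0,0,0],[0.3,9,42,0,0,0,0],[0.3,9,42,0,0,0,0],[0.3,9,42,0,0,0,0],[0.3,9,42,0,0,0,0],[0.3,9,42,0,0,0,0],[0.3,9,42,0,0,0,0],[0.3,9,42,0,0,0,0],[0.3,9,42,0,0,0,0]],
  ],
)

```text
clock: 21.75
eef_pos: [0.537, 0.0575, 0.1655]
eef_rot: [3.141, 0.003, -0.0]
wrist_force: [0.8, -0.7, -1.7]
grip_width: 0.0445
grip_force: 30.0
```

Emit:
move_arm(
  moves=[
    [[0.3,9,42,0,0,0,0],[0.3,9,42,0,0,0,0],[0.3,8,42,0,0,0,0],[0.3,7,38,0,0,0,0],[0.3,5,28,0,0,0,0],[0.3,2,16,0,0,0,0],[0.3,0,0,0,0,0,0],[0.3,0,0,0,0,0,0],[0.3,0,0,0,0,0,0]],
  ],
)

```text
clock: 22.88
eef_pos: [0.5782, 0.2624, 0.1669]
eef_rot: [3.141, 0.0, -0.002]
wrist_force: [0.2, -0.5, -1.4]
grip_width: 0.0445
grip_force: 30.0
```

Emit:
move_arm(
  moves=[
    [[0.3,1,0,-20,0,0,0],[0.3,0,0,-40,0,0,0],[0.3,0,0,-35,0,0,0],[0.3,0,0,-16,0,0,0],[0.3,0,0,-4,0,0,0],[0.3,0,0,-2,0,0,0],[0.3,0,0,0,0,0,0],[0.3,0,0,0,0,0,0]],
  ],
)

```text
clock: 23.88
eef_pos: [0.5799, 0.2637, 0.0508]
eef_rot: [-3.141, -0.001, -0.001]
wrist_force: [-0.1, 0.2, -0.5]
grip_width: 0.0449
grip_force: 30.0
```

Emit:
move_arm(
  moves=[
    [[0.3,0,0,-1.5,0,0,0],[0.3,0,0,-1,0,0,0],[0.3,0,0,-0.5,0,0,0],[0.3,0,0,0,0,0,0],[0.3,0,0,0,0,0,0]],
  ],
)

```text
clock: 24.5
eef_pos: [0.5794, 0.2635, 0.0474]
eef_rot: [-3.142, -0.0, -0.001]
wrist_force: [-2.0, 0.3, 5.3]
grip_width: 0.0443
grip_force: 30.0
```

Emit:
move_arm(
  moves=[
    [[0.55,0,0,0,0,0,0],[0.75,0,0,0,0,0,0],[0.75,0,0,0,0,0,0],[0.75,0,0,0,0,0,0],[0.75,0,0,10,0,0,0],[0.75,0,0,30,0,0,0],[0.75,0,0,50,0,0,0],[0.75,0,0,50,0,0,0],[0.75,0,0,10,0,0,0],[0.75,0,-37,0,0,0,0],[0.75,0,-50,0,0,0,0]],
  ],
)

```text
clock: 25.88
eef_pos: [0.5789, 0.1762, 0.1966]
eef_rot: [3.142, 0.0, 0.001]
wrist_force: [1.1, -0.0, -0.4]
grip_width: 0.0689
grip_force: 0.0
```

Emit:
move_arm(
  moves=[
    [[0.75,0,-50,0,0,0,9],[0.75,0,-50,0,0,0,9],[0.75,0,-50,0,0,0,9],[0.75,0,-50,0,0,0,9],[0.75,0,-50,0,0,0,9],[0.75,0,-50,0,0,0,9],[0.75,0,-50,0,0,0,9],[0.75,0,-50,0,0,0,9],[0.75,0,-50,0,0,0,9],[0.75,0,-50,0,0,0,9],[0.75,-3,-50,0,0,0,0],[0.75,-2,-40,0,0,0,0]],
  ],
)

```text
clock: 27.38
eef_pos: [0.5736, -0.4153, 0.196]
eef_rot: [-3.141, -0.001, 1.569]
wrist_force: [-0.5, 0.3, -0.4]
grip_width: 0.0689
grip_force: 0.0
```

Emit:
move_arm(
  moves=[
    [[0.75,0,0,0,0,0,0],[0.75,0,0,0,0,0,0],[0.75,0,0,0,0,0,0]],
  ],
)

```text
clock: 27.75
eef_pos: [0.5745, -0.4122, 0.1968]
eef_rot: [-3.141, -0.001, 1.571]
wrist_force: [-0.2, -1.2, -0.5]
grip_width: 0.069
grip_force: 0.0
```

```bash
python3 look.py p3
```

```text
L 110 [0.6055 0.1332 0.0331] goal (0.605, 0.135) 0.033 z [0.1067 0.109  0.1113]
M 46 [0.4602 0.2476 0.0244] goal (0.4553, 0.2394) 0.028 z [0.0954 0.0974 0.1002]
S 100 [0.5797 0.2609 0.0238] goal (0.579, 0.263) 0.023 z [0.0828 0.0855 0.0879]
([339, 165, 28, 29], 0.0719, [0.5892, -0.2922, 0.0338], [0.5885, -0.2926])
([278, 223, 25, 23], 0.0652, [0.4462, -0.1409, 0.0326], [0.4418, -0.1371])
```

Emit:
move_arm(
  moves=[
    [[0.75,0,-1,-40,0,0,0],[0.75,0,0,-50,0,0,0],[0.75,0,0,-50,0,0,0],[0.75,0,0,-34,0,0,0],[0.75,0,0,-10,0,0,0],[0.75,0,0,0,0,0,0],[0.35,0,0,0,0,0,0],[0.2,0,0,0,0,0,0],[0.2,0,0,0,0,0,0],[0.2,0,0,0,0,0,0],[0.2,0,0,0,0,0,0],[0.2,0,0,0,0,0,0]],
  ],
)

```text
clock: 29.3
eef_pos: [0.5747, -0.4148, 0.0136]
eef_rot: [3.141, 0.0, 1.57]
wrist_force: [-1.2, 1.4, 5.5]
grip_width: 0.0363
grip_force: 30.0
```

Emit:
move_arm(
  moves=[
    [[0.2,0,0,10,0,0,0],[0.2,0,0,30,0,0,0],[0.2,0,0,45,0,0,0],[0.2,0,0,45,0,0,0],[0.2,0,0,20,0,0,0],[0.2,0,0,0,0,0,0]],
  ],
)

```text
clock: 30.05
eef_pos: [0.5749, -0.415, 0.164]
eef_rot: [3.14, 0.001, 1.57]
wrist_force: [1.2, -0.4, -0.9]
grip_width: 0.0364
grip_force: 30.0
```

Emit:
move_arm(
  moves=[
    [[0.2,-3,16,0,0,0,0],[0.2,-6,34,0,0,0,0],[0.2,-8,42,0,0,0,0],[0.2,-8,42,0,0,0,0],[0.2,-8,42,0,0,0,0],[0.2,-8,42,0,0,0,0],[0.2,-8,42,0,0,0,0],[0.2,-8,42,0,0,0,0],[0.2,-8,42,0,0,0,0],[0.2,-8,42,0,0,0,0],[0.2,-8,42,0,0,0,0],[0.2,-8,42,0,0,0,0]],
  ],
)

```text
clock: 31.55
eef_pos: [0.4828, 0.0571, 0.161]
eef_rot: [-3.138, 0.0, 1.57]
wrist_force: [0.6, 0.8, -1.2]
grip_width: 0.0359
grip_force: 30.0
```

Emit:
move_arm(
  moves=[
    [[0.2,-7,34,0,0,0,0],[0.2,-3,18,0,0,0,0],[0.2,-1,7,0,0,0,0],[0.2,0,0,0,0,0,0],[0.2,0,0,0,0,0,0],[0.2,0,0,0,0,0,0]],
  ],
)

```text
clock: 32.3
eef_pos: [0.4745, 0.1137, 0.1629]
eef_rot: [3.142, 0.0, 1.569]
wrist_force: [-0.2, 0.7, -1.5]
grip_width: 0.0359
grip_force: 30.0
```

Target z is about 0.0432.

Emit:
move_arm(
  moves=[
    [[0.2,0,0,-20,0,0,0],[0.2,0,0,-40,0,0,0],[0.2,0,0,-35,0,0,0],[0.2,0,0,-15,0,0,0],[0.2,0,0,-4,0,0,0],[0.2,0,0,-3,0,0,0],[0.2,0,0,0,0,0,0],[0.2,0,0,0,0,0,0]],
  ],
)

```text
clock: 33.3
eef_pos: [0.4749, 0.1146, 0.0466]
eef_rot: [3.14, -0.0, 1.57]
wrist_force: [0.4, -0.4, -0.8]
grip_width: 0.0363
grip_force: 30.0
```

Emit:
move_arm(
  moves=[
    [[0.2,0,0,-1,0,0,0],[0.2,0,0,-1,0,0,0],[0.2,0,0,0,0,0,0],[0.2,0,0,0,0,0,0]],
  ],
)

```text
clock: 33.8
eef_pos: [0.4743, 0.1144, 0.0438]
eef_rot: [-3.141, 0.0, 1.57]
wrist_force: [0.5, 0.7, -0.3]
grip_width: 0.0362
grip_force: 30.0
```

Emit:
move_arm(
  moves=[
    [[0.2,0,0,-0.7,0,0,0],[0.2,0,0,0,0,0,0],[0.45,0,0,0,0,0,0],[0.65,0,0,0,0,0,0],[0.65,0,0,0,0,0,0],[0.65,0,0,0,0,0,0],[0.65,0,0,10,0,0,0],[0.65,0,0,30,0,0,0],[0.65,0,0,50,0,0,0],[0.65,0,0,50,0,0,0],[0.65,0,0,20,0,0,0]],
  ],
)

```text
clock: 35.17
eef_pos: [0.4757, 0.1148, 0.207]
eef_rot: [3.137, -0.001, 1.57]
wrist_force: [-0.6, -0.2, -0.6]
grip_width: 0.0595
grip_force: 0.0
```

Emit:
move_arm(
  moves=[
    [[0.65,0,-40,0,0,0,0],[0.65,0,-50,0,0,0,0],[0.65,0,-50,0,0,0,0],[0.65,0,-50,0,0,0,0],[0.65,0,-50,0,0,0,0],[0.65,0,-50,0,0,0,0],[0.65,0,-50,0,0,0,0],[0.65,0,-50,0,0,0,0],[0.65,0,-50,0,0,0,0],[0.65,0,-50,0,0,0,0],[0.65,0,-30,0,0,0,0],[0.65,0,0,0,0,0,0]],
  ],
)

```text
clock: 36.67
eef_pos: [0.474, -0.4073, 0.2035]
eef_rot: [3.141, 0.0, 1.568]
wrist_force: [-0.3, 0.2, -0.3]
grip_width: 0.06
grip_force: 0.0
```

```bash
python3 look.py p4; python3 - <<'E'
import cv2
cv2.imwrite("pics/p4c.png",cv2.resize(cv2.imread("pics/p4.png")[125:285,70:330],None,fx=3,fy=3,interpolation=2))
E
```

```text
L 145 [0.6052 0.1317 0.0339] goal (0.605, 0.135) 0.033 z [0.107  0.1094 0.1125]
M 115 [0.4552 0.2369 0.0286] goal (0.4553, 0.2394) 0.028 z [0.095  0.0975 0.1   ]
S 96 [0.5792 0.2603 0.0243] goal (0.579, 0.263) 0.023 z [0.0828 0.0847 0.088 ]
T 60 [0.4747 0.1139 0.018 ] goal (0.475, 0.1145) 0.018 z [0.0707 0.0731 0.0758]
([339, 165, 34, 39], 0.0714, [0.5887, -0.2925, 0.0339], [0.5883, -0.2922])
([266, 219, 37, 35], 0.0648, [0.4417, -0.1371, 0.0338], [0.4419, -0.1372])
([218, 238, 7, 15], 0.1191, [0.4157, 0.0176, 0.0081], [0.4153, 0.0177])
```

View pics/p4c.png

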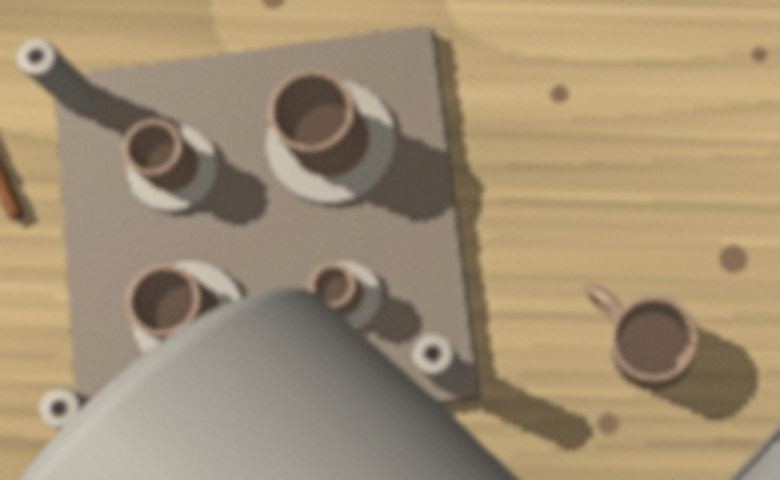

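All four cups stand upright within about 3 mm of their disc centres, at the right heights. Neither mug has moved, so I hand the job in.

```bash
python3 -c "
from bench import arm
print(arm.sign_off())"
```

```text
the job is handed in; nothing more can be done
None
```

I handed the job in: in the last camera check all four cups stood upright on their matching discs, within about 3–4 mm of centre, and both mugs were where they started; sign-off returned no verdict.

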